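Nozzle plate onto the balance

ROBOT

A 6-joint arm with a two-finger parallel gripper is mounted at the origin on the work surface. World frame = base frame: x ahead of the robot, y to its left, z up, the work surface at z = 0. Lengths are in mm, angles in rad, forces in N, time in s.
With the tool pointing down it reaches from about 350 to 875 mm from the base axis. Payload 4.2 kg.
Tool frame: the origin (TCP) lies between the finger pads; the fingertips stand 14 mm ahead of it and the grasp point (between the pads) lies 5 mm behind it; z points along the fingers, y is the line along which they close (so a half turn about z gives the same grasp; the last joint's range is limited). The gripper opens to 85 mm and grips with 20 to 120 N. Pads are 22 mm wide; open, the fingers measure 114 mm over their backs; the gripper's body (76 mm by 85 mm) begins 54 mm behind the grasp point. The pads swing forward as they close: fully open they stand 13 mm farther back than shut.
Start: joints at [1.536, 0.385, 0.008, 0, -1.194, -0.259], TCP at [180.962, 598.207, 245.312] pointing down, gripper open.
Joint ranges: [-3.14, 3.14], [-1.21, 2.06], [-1.07, 1.41], [-3.16, 2.05], [-2.99, -0.16], [-3.1, 3.1]. Speed limits (rad/s): [2.79, 2.79, 3.14, 3.14, 3.14, 3.14].

INTERFACE

Orientations are given as a unit quaternion [x, y, z, w].
In Python, from bench import * gives the robot as it stands.
- The arm moves only by the tool carry_out, never from a script. Its argument "motion" is a list of rows, each a list of 7 numbers: the turn, a rotation vector about the tool's x, y, z in rad, then the shift along the tool's x, y, z in mm, then the opening, from -1 (shut) to 1 (fully open), so that 0 is half open. A call has 1 to 5 rows; each row is the pose to reach, as a shift and turn from the pose commanded when the call began, along the tool's axes at that moment; what a row does not reach only later rows make up. A row lasts 1/8 s, in which the tool goes at most 62.5 mm and 10.7 degrees, less where a joint would pass 70% of its speed; a pose out of reach is approached as far as the arm can. A call with a gripper value outside its range is refused whole. The fingers move at their own pace and stop on an object; the grip force is fixed at half the most. Time passes only in rows, so rows that repeat a pose let the fingers close. It gives the time, the measured TCP pose, the force, the opening and the grip force at its end, in the units of the state.
- read_state(): the state, without advancing time (a new reading comes with each control period).
- get_image(name): name is "side" or "top" or "wrist"; returns a dict with "color" (384x512x3 uint8, blue, green, red), "mtx" (3x3 intrinsics, pixels), "position" and "orientation" of the camera in the world. Camera axes: x right, y down, z forward; pixel columns grow to the right and rows downward; lengths in mm; the calibration is good to about 2 mm. A picture is of the moment at which its call begins. There is no depth.
- job_done(): hands the job in; it is judged then, once.
The state is a dict: "clock": time; "joints": joint angles; "joint_vel": joint speeds; "joint_efforts": joint torques, N m; "position": TCP position; "ee_rot": TCP orientation; "contact_force": force on the tool from outside, world axes, zero at the start; "wrist_torque": the same for the moment, N m; "gripper_width": finger opening in mm; "grasp_force": force on a finger pad.
Only numpy, scipy, OpenCV 4.12 (cv2) and the standard library are available. Lean on these libraries where they do the work, as an engineer would, in place of code of your own. Each camera call takes 0.05 s, during which the arm holds its last target. There are 200 camera calls.

TASK

Weigh the nozzle plate with the eight small holes. It lies sunk between the guide rails of its stand, so first slide it along its lane out over the stand's pick-up edge (the end nearer the robot) until it overhangs enough to pinch, without letting it tip off; then take it by the overhanging end and lay it flat in the middle of the balance's steel platform, without dropping it. Leave the other plate where it lies.

Things in the scene. Friction and masses are not known exactly. Their poses are not given: they have to be found in the camera images.
- multi_plate_center (a point): Plate to weigh: flat bare aluminium bar 140 x 56 x 8 mm (its x, y, z), about 170 g, two rows of four small dark holes (9 mm, shallow) on top. Point: its centre, half-way up; x along its length, z up. Starts flat in either lane, 2 mm lower than the rails, front end 5 to 30 mm behind the edge. Slides easily, pushed on its rear end. Right overhang 30 to 65 mm; beyond 70 mm it tips off.
- single_plate_center (a point): The other plate, in the other lane: same size, mass and metal, but with one large dark hole (36 mm) in the middle of its top; point and axes as for the first. It stays where it is.
- stand_edge (a point): Fixed stand: dark steel deck 210 mm long (x), 150 mm wide (y), top 50 mm above the bench, blue feet. Three steel rails along x, 10 mm wide and high, at y = -70, 0, 70 mm, make two 60 mm lanes (middles y = -35, 35 mm), open at both ends. Point: on the deck's top, middle of the pick-up edge; x from there along the lanes, away from the robot; z up. Free space beyond and below the edge.
- platform (a point): Fixed bench balance: white housing with a flat square steel platform 200 x 200 mm that does not sink. Point: middle of the platform's upper face, 55 mm above the bench; x points to the grey display block, which begins 112 mm away and stands 3 mm higher than the platform; z up.
Not all that is in view belongs to the job. What is shaped like the part that bears multi_plate_center but pink or turquoise is not meant.

How it is judged (in metres and radians):
On the way:
1. the plate with eight small holes, lying flat in its lane, overhangs the pick-up edge by 30 to 65 mm (x of multi_plate_center in the frame of stand_edge between 0.005 and 0.04 m and z of multi_plate_center in the frame of stand_edge between 0 and 0.008 m and angle between multi_plate_center's own z axis and vertical below 0.06 rad), for 0.2 s.
At the end, for the whole second after the job is handed in: The plate with eight small holes lies at rest, flat and right side up on the balance platform, its centre within 30 mm of the platform's middle (any heading); the other plate is within 15 mm of where it started (horizontal distance between multi_plate_center and platform below 0.03 m and z of multi_plate_center in the frame of platform between 0 and 0.01 m and angle between multi_plate_center's own z axis and vertical below 0.06 rad and linear speed of multi_plate below 0.02 m/s and distance of single_plate_center from where it was at the start of the episode below 0.015 m); the robot touches nothing.
It fails at once if the plate with eight holes is dropped or thrown (moves faster than 0.8 m/s with no finger on it, a fall of about 30 mm) (linear speed of multi_plate above 0.8 m/s and contact force between the fingers and multi_plate below 0.05 N).
It fails at once if the other plate is moved more than 15 mm (distance of single_plate_center from where it was at the start of the episode above 0.015 m).
It also fails if it takes over 56 s, if anything falls off the work surface, if the arm or the gripper's body presses on something with over 40 N, if the wrist force passes 120 N, or if a joint passes its speed limit or range.

## Working session

There is one attempt and no reset: what is moved stays moved. The work goes in short steps, Python scripts to look and compute and a tool call to move; the robot and the scene stay as the last step left them, time stands still between calls to the robot, and variables do not carry over. Pictures are saved under pics/ and viewed, at most 10 in all, crops included, and the job is handed in when it is done.

Besides the shell and the picture viewer there is one more tool, called by a JSON object that holds its "name" and its "arguments", one argument or row to a line. carry_out: Moves the arm, as the interface text tells. Its arguments: {"type":"object","properties":{"motion":{"type":"array"}},"required":["motion"]}

```bash
mkdir -p pics
cat > h.py <<'E'
from bench import *
import numpy as np, cv2
from scipy.spatial.transform import Rotation as R
def ray(im,u,v,z):
    d=R.from_quat(im["orientation"]).apply(np.linalg.inv(im["mtx"])@[u,v,1.0]); p=np.array(im["position"],float)
    return p+d*(z-p[2])/d[2]
def proj(im,P):
    c=R.from_quat(im["orientation"]).inv().apply(np.array(P,float)-im["position"]); q=im["mtx"]@c; return q[:2]/q[2]
E
python3 - <<'E'
from h import *
for n in("top","side"):
    im=get_image(n); cv2.imwrite(f"pics/{n}0.png",im["color"]); np.save(f"{n}0.npy",im,allow_pickle=True); print(n,im["position"],im["orientation"],im["mtx"][0])
s=read_state();print(s["position"],s["ee_rot"],s["contact_force"],s["gripper_width"],s["clock"])
E
```

```text
top [ 435.31488842    9.03445063 1010.67990206] [-0.70125471  0.71050263 -0.04302246  0.03971027] [468.29865582   0.         258.06137052]
side [522.54526356 605.96608134 487.92637006] [-0.02060154  0.88626371 -0.4627179   0.00208796] [371.33934707   0.         248.98326033]
[180.8412022  597.74667366 244.31438332] [ 9.89215472e-01 -1.46464206e-01 -9.87643066e-05  9.88256049e-04] [-0.13454965  0.40682346 -0.10934741] 85.65942810357616 0.1
```

View pics/top0.png

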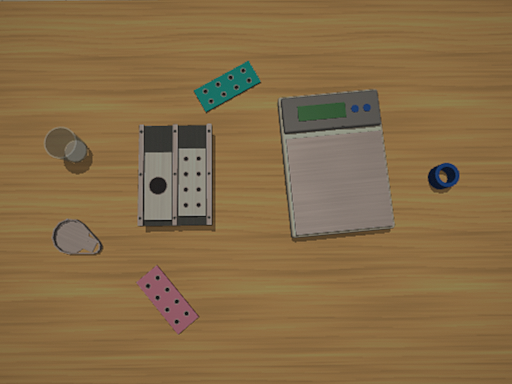

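View pics/side0.png

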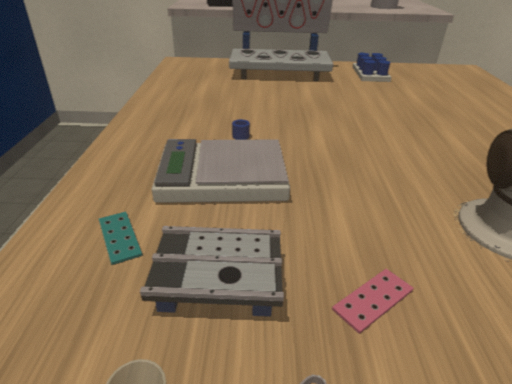

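The top view shows the stand at px (139–213, 125–227), with the 8-hole aluminium plate in its right lane (~192,181) and the single-hole plate in its left lane (~158,185). The balance platform is at ~(340,182). There are three eight-hole candidates: turquoise (227,87) and pink (168,300), both excluded by colour, and the bare aluminium one at (192,181), which is the one meant. I'll confirm it in a crop and measure.

Run:
```python
from h import *
im=np.load("top0.npy",allow_pickle=True).item(); c=im["color"]
g=cv2.cvtColor(c,cv2.COLOR_BGR2GRAY)
cv2.imwrite("pics/crop.png",cv2.resize(c[115:240,130:225],None,fx=4.6,fy=4.6,interpolation=cv2.INTER_CUBIC))
# holes in plate
sub=cv2.resize(g[148:216,180:205],None,fx=4,fy=4,interpolation=cv2.INTER_CUBIC)
n,l,st,ce=cv2.connectedComponentsWithStats((sub<70).astype(np.uint8))
H=[]
for i in range(1,n):
    if 60<st[i,4]<600:
        u,v=(ce[i]+.5)/4-.5+[180,148]; p=ray(im,u,v,58); H.append(p[:2]); print(np.round([u,v,*p[:2],st[i,4]],1))
H=np.array(H);print("holes mean",H.mean(0), "rect",cv2.minAreaRect(H.astype(np.float32)))
for nm,(a,b) in dict(sm=((184,148),(202,216))).items():
    print(nm,ray(im,*a,58),ray(im,*b,58))
# platform: pinkish steel region
hsv=cv2.cvtColor(c,cv2.COLOR_BGR2HSV)
print("hsv plat",hsv[180,340],hsv[230,300],"plate",hsv[170,192],"rail",hsv[170,175],"deck",hsv[135,192],"disp",hsv[105,290])
m=cv2.inRange(c.astype(int).astype(np.uint8),np.array([0,0,0]),np.array([255,255,255]))
med=c[150:220,300:380].reshape(-1,3).astype(int); mu=np.median(med,0); print(mu)
d=np.abs(c.astype(int)-mu).max(2)<22; d[:, :270]=0
d=cv2.morphologyEx(d.astype(np.uint8),cv2.MORPH_OPEN,np.ones((5,5)))
cs,_=cv2.findContours(d,cv2.RETR_EXTERNAL,2); k=max(cs,key=cv2.contourArea)
bx=cv2.boxPoints(cv2.minAreaRect(k)); P=np.array([ray(im,*q,55)[:2] for q in bx]); print(bx.round(),P.round(),"plat centre",P.mean(0),np.linalg.norm(P-np.roll(P,1,0),axis=1))
```

```text
[198.1 158.1 619.7 126.7 158. ]
[185.5 158.3 619.5 152.6 169. ]
[185.4 173.6 587.6 152.7 167. ]
[198.1 173.4 587.6 126.6 149. ]
[185.3 189.1 555.4 152.8 167. ]
[198.1 189.  555.3 126.6 168. ]
[185.3 204.7 523.3 152.6 175. ]
[198.1 204.5 523.5 126.6 160. ]
holes mean [571.49752605 139.62811047] rect ((571.51171875, 139.70021057128906), (96.29316711425781, 26.24923324584961), 0.07445376366376877)
sm [641.23715586 155.88752237  58.        ] [499.84947445 118.55587363  58.        ]
hsv plat [ 12  42 135] [ 11  38 142] plate [ 24  28 146] rail [ 10  40 147] deck [38 19 54] disp [21 19 92]
[115. 124. 136.]
[[284. 138.]
 [382. 127.]
 [394. 225.]
 [295. 236.]] [[ 661.  -52.]
 [ 682. -258.]
 [ 477. -272.]
 [ 457.  -71.]] plat centre [ 569.0643385  -163.30720028] [204.86549519 206.75681167 205.72456738 201.70512246]
```

View pics/crop.png

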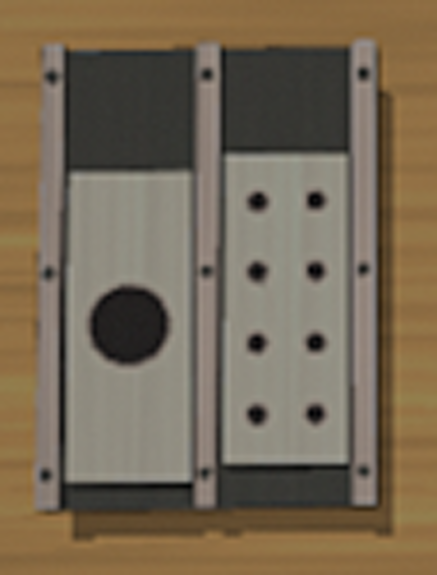

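The crop confirms it: bare aluminium, 2×4 small holes, right lane, lying between the rails. Its centre is at world (571.5, 139.6) with heading 0. The front end is at ~501, the pick-up edge at ~482 and the rear end at 641.5. The platform centre is ~(569, -163). Starting the approach, gripper shut for the push.

{"name": "carry_out", "arguments": {
  "motion": [
    [0, 0, -0.15, 54, 27, 0, -1],
    [0, 0, -0.294, 108, 54, 0, -1],
    [0, 0, -0.294, 162, 81, 0, -1],
    [0, 0, -0.294, 216, 108, 0, -1],
    [0, 0, -0.294, 270, 134, 0, -1]
  ]
}}

```text
clock: 0.72
position: [401.5, 390.1, 245.1]
ee_rot: [1.0, 0.0, -0.0, 0.0]
contact_force: [0.9, 1.1, 0.3]
gripper_width: 0.2
grasp_force: 0.0
```

{"name": "carry_out", "arguments": {
  "motion": [
    [0, 0, 0, 43, 40, 0, -1],
    [0, 0, 0, 86, 80, 0, -1],
    [0, 0, 0, 129, 120, 0, -1],
    [0, 0, 0, 172, 160, 0, -1],
    [0, 0, 0, 215, 200, 0, -1]
  ]
}}

```text
clock: 1.35
position: [616.6, 190.3, 244.8]
ee_rot: [1.0, 0.0, -0.0, 0.0]
contact_force: [0.5, 0.7, 0.4]
gripper_width: 0.1
grasp_force: 0.0
```

{"name": "carry_out", "arguments": {
  "motion": [
    [0, 0, 0, 40, 38, 0, -1],
    [0, 0, 0, 53, 51, 40, -1],
    [0, 0, 0, 53, 51, 90, -1],
    [0, 0, 0, 53, 51, 130, -1],
    [0, 0, 0, 53, 51, 150, -1]
  ]
}}

```text
clock: 1.98
position: [666.9, 139.9, 91.4]
ee_rot: [1.0, -0.0, -0.003, 0.001]
contact_force: [-0.2, 0.1, 1.2]
gripper_width: -0.2
grasp_force: 0.0
```

{"name": "carry_out", "arguments": {
  "motion": [
    [0, 0, 0, 0, 0, 0, -1],
    [0, 0, 0, 0, 0, 0, -1]
  ]
}}

```text
clock: 2.22
position: [669.3, 141.0, 96.3]
ee_rot: [1.0, 0.0, 0.001, -0.0]
contact_force: [-0.1, -0.2, 0.1]
gripper_width: 0.2
grasp_force: 0.0
```

Run:
```python
from h import *
a=get_image("side"); b=get_image("top"); s=read_state(); print(s["position"],s["contact_force"])
x=cv2.resize(a["color"][170:330,110:310],None,fx=3,fy=3); y=cv2.resize(b["color"][100:240,120:220],None,fx=3,fy=3); y=cv2.copyMakeBorder(y,0,480-420,0,200-100,cv2.BORDER_CONSTANT)
cv2.imwrite("pics/a1.png",cv2.resize(np.hstack([x,y[:, :300]]),(800,427)))
```

```text
[669.4441126  141.17283582  96.97267267] [ 0.10405289 -0.11252019  0.21734744]
```

View pics/a1.png

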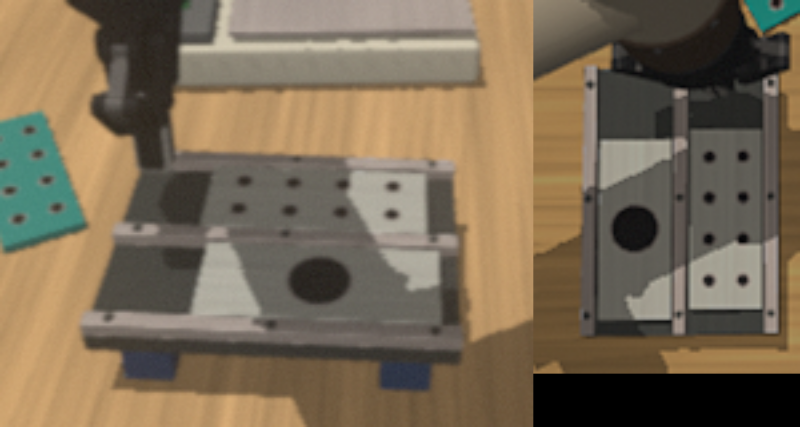

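The side view shows the shut finger behind the plate's rear end, centred in the lane. Next I lower the tip to about 3–4 mm above the deck.

{"name": "carry_out", "arguments": {
  "motion": [
    [0, 0, 0, 0, 1, 14, -1],
    [0, 0, 0, 0, 1, 28, -1],
    [0, 0, 0, 0, 1, 28, -1],
    [0, 0, 0, 0, 1, 28, -1]
  ]
}}

```text
clock: 2.82
position: [668.6, 139.8, 67.0]
ee_rot: [1.0, 0.0, -0.0, 0.0]
contact_force: [-0.6, 0.1, 0.5]
gripper_width: -0.2
grasp_force: 0.0
```

{"name": "carry_out", "arguments": {
  "motion": [
    [0, 0, 0, -8, 0, 0, -1],
    [0, 0, 0, -17, 0, 0, -1],
    [0, 0, 0, -26, 0, 0, -1],
    [0, 0, 0, -34, 0, 0, -1],
    [0, 0, 0, -40, 0, 0, -1]
  ]
}}

```text
clock: 3.45
position: [628.2, 139.9, 67.6]
ee_rot: [1.0, 0.0, 0.0, -0.0]
contact_force: [1.0, 0.0, -0.6]
gripper_width: -0.3
grasp_force: 0.4
```

{"name": "carry_out", "arguments": {
  "motion": [
    [0, 0, 0, -8, 0, 0, -1],
    [0, 0, 0, -16, 0, 0, -1],
    [0, 0, 0, -23, 0, 0, -1],
    [0, 0, 0, -28, 0, 0, -1],
    [0, 0, 0, -30, 0, 0, -1]
  ]
}}

```text
clock: 4.08
position: [598.5, 139.9, 67.5]
ee_rot: [1.0, 0.0, 0.0, -0.0]
contact_force: [0.4, 1.0, 1.6]
gripper_width: 0.2
grasp_force: 0.7
```

```bash
cat > holes.py <<'E'
from h import *
def holes(im,z,x0,x1,y0,y1):
    q=np.array([proj(im,(x,y,z)) for x in(x0,x1) for y in(y0,y1)]); a=np.floor(q.min(0)).astype(int); b=np.ceil(q.max(0)).astype(int)
    g=cv2.cvtColor(im["color"],cv2.COLOR_BGR2GRAY)[a[1]:b[1],a[0]:b[0]]
    s=cv2.resize(g,None,fx=4,fy=4,interpolation=cv2.INTER_CUBIC)
    bh=cv2.morphologyEx(s,cv2.MORPH_BLACKHAT,np.ones((29,29)))
    n,l,st,ce=cv2.connectedComponentsWithStats((bh>28).astype(np.uint8))
    return np.array([ray(im,*((ce[i]+.5)/4-.5+a),z)[:2] for i in range(1,n) if 70<st[i,4]<300 and max(st[i,2:4])<24])
E
python3 - <<'E'
from holes import *
b=get_image("top"); s=read_state(); print(s["position"],s["contact_force"])
print(holes(b,58,430,640,115,165).round(1))
cv2.imwrite("pics/a2.png",cv2.resize(b["color"][110:250,100:250],None,fx=4,fy=4))
E
```

```text
[598.35519164 139.82544237  67.43400153] [ 1.14598752 -0.70949217  0.73015738]
[[567.  152.5]
 [567.1 126.7]
 [534.9 152.7]
 [534.9 126.6]
 [502.8 152.5]
 [502.9 126.6]]
```

View pics/a2.png

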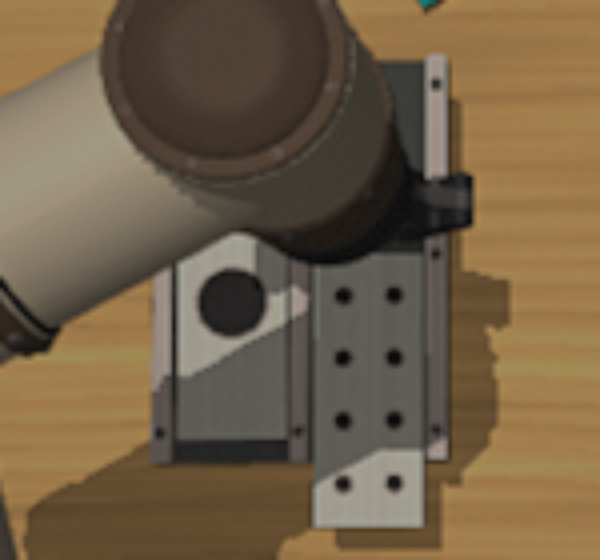

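The picture shows the plate overhanging by ~33 mm (front end at px ~(192,241), rail ends at row ~225), and the other plate has not moved. Pushing 16 mm more, to ~49 mm, then backing off and up.

{"name": "carry_out", "arguments": {
  "motion": [
    [0, 0, 0, -5, 0, 0, -1],
    [0, 0, 0, -10, 0, 0, -1],
    [0, 0, 0, -14, 0, 0, -1],
    [0, 0, 0, -16, 0, 0, -1],
    [0, 0, 0, -16, 0, 0, -1]
  ]
}}

```text
clock: 4.75
position: [582.2, 139.7, 67.2]
ee_rot: [1.0, 0.0, -0.0, 0.0]
contact_force: [0.3, 0.3, 0.3]
gripper_width: -0.1
grasp_force: 0.3
```

{"name": "carry_out", "arguments": {
  "motion": [
    [0, 0, 0, 8, 0, 0, -1],
    [0, 0, 0, 12, 0, -40, -1],
    [0, 0, 0, 12, 0, -100, -1],
    [0, 0, 0, 12, 0, -140, -1],
    [0, 0, 0, 12, 0, -140, -1]
  ]
}}

```text
clock: 5.38
position: [596.6, 140.4, 211.4]
ee_rot: [1.0, 0.0, 0.003, -0.002]
contact_force: [-0.6, 1.1, -0.9]
gripper_width: 0.2
grasp_force: 0.0
```

{"name": "carry_out", "arguments": {
  "motion": [
    [0, 0, 0, -40, 0, 0, 1],
    [0, 0, 0, -90, 0, 0, 1],
    [0, 0, 0, -142, 0, 0, 1],
    [0, 0, 0, -142, 0, 0, 1],
    [0, 0, 0, -142, 0, 0, 1]
  ]
}}

```text
clock: 6.0
position: [452.8, 139.8, 207.0]
ee_rot: [1.0, 0.0, -0.0, 0.0]
contact_force: [-0.1, 0.1, 0.2]
gripper_width: 85.2
grasp_force: 0.0
```

Run:
```python
from holes import *
b=get_image("top"); a=get_image("side"); w=get_image("wrist"); s=read_state(); print(s["position"],s["gripper_width"],s["clock"])
for n,z in((b,58),(a,58)):
    print(holes(n,z,425,640,115,165).round(1))
cv2.imwrite("pics/a3.png",np.hstack([cv2.resize(a["color"][170:330,130:330],(500,400)),cv2.resize(w["color"],(300,400))]))
```

```text
[453.45450162 139.90548293 206.84609293] 85.49512458057512 6.15
[]
[[432.  122.6]
 [421.6 122.4]
 [585.4 170.2]
 [495.8 167.4]]
```

View pics/a3.png

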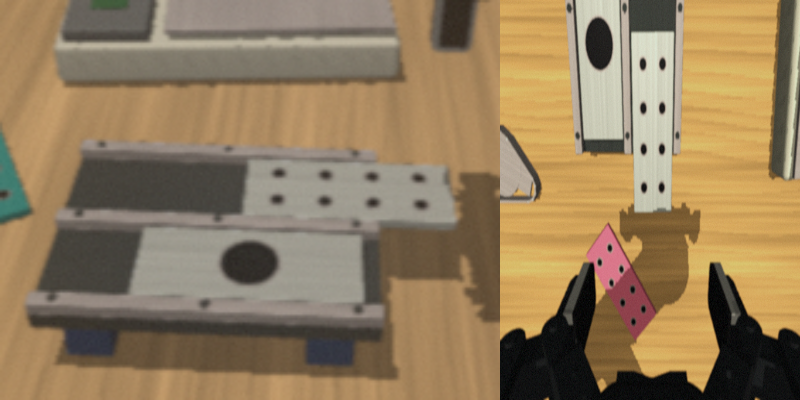

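The side view shows the plate flat at ~49 mm overhang, and the wrist view shows open fingers centred on the overhanging end. The plate centre is now at ~x 502.6. Descending to straddle the end.

{"name": "carry_out", "arguments": {
  "motion": [
    [0, 0, 0, 2, 0, 50, 1],
    [0, 0, 0, 2, 0, 100, 1],
    [0, 0, 0, 2, 0, 135, 1],
    [0, 0, 0, 2, 0, 149, 1],
    [0, 0, 0, 2, 0, 149, 1]
  ]
}}

```text
clock: 6.78
position: [455.0, 139.7, 57.7]
ee_rot: [1.0, -0.0, -0.001, 0.001]
contact_force: [0.2, 0.5, 0.6]
gripper_width: 85.1
grasp_force: 0.0
```

{"name": "carry_out", "arguments": {
  "motion": [
    [0, 0, 0, 0, 0, 0, 1],
    [0, 0, 0, 0, 0, 0, 0.4],
    [0, 0, 0, 0, 0, 0, 0.1],
    [0, 0, 0, 0, 0, 0, -0.3],
    [0, 0, 0, 0, 0, 0, -1]
  ]
}}

```text
clock: 7.4
position: [455.1, 140.0, 59.6]
ee_rot: [1.0, 0.0, 0.001, -0.0]
contact_force: [-2.1, -1.1, 6.9]
gripper_width: 54.2
grasp_force: 63.5
```

{"name": "carry_out", "arguments": {
  "motion": [
    [0, 0, 0, 0, 0, 0, -1],
    [0, 0, 0, 0, 0, 0, -1],
    [0, 0, 0, 0, 0, 0, -1],
    [0, 0, 0, 0, 0, 0, -1]
  ]
}}

```text
clock: 7.9
position: [455.1, 140.0, 59.6]
ee_rot: [1.0, 0.0, 0.001, -0.0]
contact_force: [-1.2, -0.4, 5.3]
gripper_width: 53.9
grasp_force: 63.5
```

Run:
```python
from h import *
a=get_image("side"); w=get_image("wrist"); s=read_state(); print(s["position"],s["gripper_width"],s["grasp_force"],s["contact_force"],s["clock"])
cv2.imwrite("pics/a4.png",np.hstack([cv2.resize(a["color"][170:330,180:340],(400,400)),cv2.resize(w["color"],(400,400))]))
```

```text
[455.06168916 140.03442959  59.60616227] 54.320836326153874 63.53526949882507 [-2.01156234 -1.08866599  6.10235408] 8.0
```

View pics/a4.png

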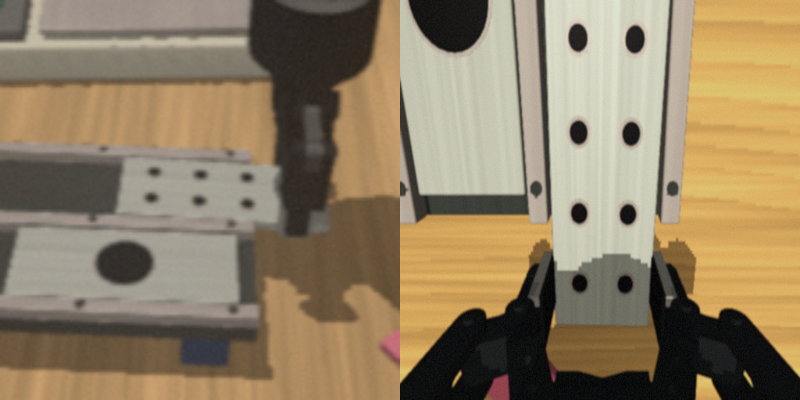

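The wrist view shows both pads on the sides of the overhanging end, level with the front hole row; width is ~54–56 mm and grip 63 N. Lifting gently.

{"name": "carry_out", "arguments": {
  "motion": [
    [0, 0, 0, 0, 0, -5, -1],
    [0, 0, 0, 0, 0, -15, -1],
    [0, 0, 0, 0, 0, -30, -1],
    [0, 0, 0, 0, 0, -50, -1],
    [0, 0, 0, 0, 0, -70, -1]
  ]
}}

```text
clock: 8.62
position: [454.4, 139.6, 129.3]
ee_rot: [1.0, 0.0, -0.0, 0.0]
contact_force: [-0.6, 0.6, -1.4]
gripper_width: 54.1
grasp_force: 63.3
```

Run:
```python
from h import *
a=get_image("side"); w=get_image("wrist"); s=read_state(); print(s["position"],s["gripper_width"],s["grasp_force"],s["contact_force"],s["clock"])
cv2.imwrite("pics/a5.png",np.hstack([cv2.resize(a["color"][130:330,140:340],(400,400)),cv2.resize(w["color"],(400,400))]))
```

```text
[455.87578808 140.55643229 130.66016451] 53.85338219855974 63.35294008255005 [-0.73949177 -0.10775245 -1.37257499] 8.725
```

View pics/a5.png

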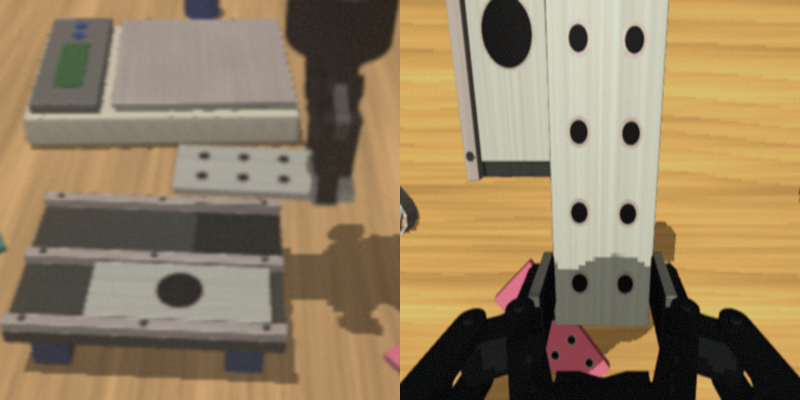

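The plate is held level, clear of the stand. Now moving across to the balance.

{"name": "carry_out", "arguments": {
  "motion": [
    [0, 0, 0, 3, 12, 0, -1],
    [0, 0, 0, 9, 40, 0, -1],
    [0, 0, 0, 17, 75, 0, -1],
    [0, 0, 0, 25, 112, 0, -1],
    [0, 0, 0, 33, 150, 0, -1]
  ]
}}

```text
clock: 9.35
position: [486.9, -12.2, 127.1]
ee_rot: [1.0, -0.0, -0.001, 0.0]
contact_force: [0.4, 0.2, -0.7]
gripper_width: 54.0
grasp_force: 63.3
```

{"name": "carry_out", "arguments": {
  "motion": [
    [0, 0, 0, 8, 37, 0, -1],
    [0, 0, 0, 16, 74, 0, -1],
    [0, 0, 0, 25, 112, 0, -1],
    [0, 0, 0, 31, 140, 0, -1],
    [0, 0, 0, 33, 153, 0, -1]
  ]
}}

```text
clock: 9.98
position: [519.7, -165.1, 126.8]
ee_rot: [1.0, -0.001, -0.002, -0.0]
contact_force: [0.1, 0.3, -1.1]
gripper_width: 54.1
grasp_force: 63.4
```

{"name": "carry_out", "arguments": {
  "motion": [
    [0, 0, 0, 0, 0, 15, -1],
    [0, 0, 0, 0, 0, 32, -1],
    [0, 0, 0, 0, 0, 45, -1],
    [0, 0, 0, 0, 0, 50, -1],
    [0, 0, 0, 0, 0, 50, -1]
  ]
}}

```text
clock: 10.6
position: [520.6, -162.8, 77.9]
ee_rot: [1.0, 0.0, -0.0, 0.0]
contact_force: [0.7, -0.5, -1.3]
gripper_width: 54.2
grasp_force: 63.4
```

Run:
```python
from h import *
a=get_image("side"); w=get_image("wrist"); s=read_state(); print(s["position"],s["gripper_width"],s["grasp_force"],s["contact_force"],s["clock"])
cv2.imwrite("pics/a6.png",np.hstack([cv2.resize(a["color"][90:230,140:310],(425,350)),cv2.resize(w["color"],(375,350))]))
```

```text
[ 521.14832279 -163.04247038   78.73457822] 54.01484894457143 63.35613012313843 [-0.12413219 -0.06445435 -1.05592991] 10.7
```

View pics/a6.png

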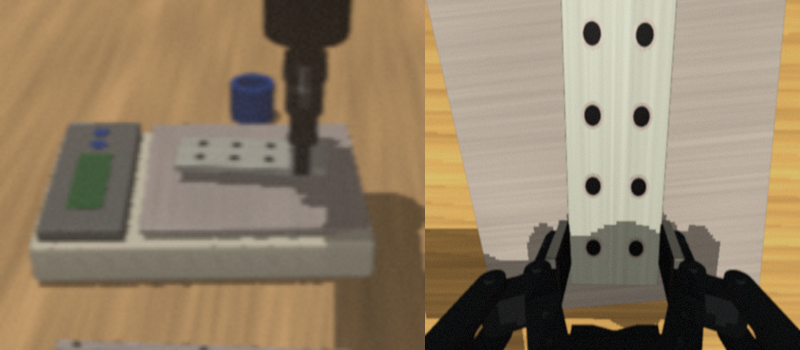

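The plate is level above the platform's middle. Lowering until contact.

{"name": "carry_out", "arguments": {
  "motion": [
    [0, 0, 0, 0, 0, 4, -1],
    [0, 0, 0, 0, 0, 8, -1],
    [0, 0, 0, 0, 0, 11, -1],
    [0, 0, 0, 0, 0, 12, -1],
    [0, 0, 0, 0, 0, 12, -1]
  ]
}}

```text
clock: 11.32
position: [520.7, -163.2, 66.2]
ee_rot: [1.0, 0.0, -0.0, 0.0]
contact_force: [-0.0, -1.0, -1.1]
gripper_width: 54.4
grasp_force: 63.4
```

{"name": "carry_out", "arguments": {
  "motion": [
    [0, 0, 0, 0, 0, 1, -1],
    [0, 0, 0, 0, 0, 1, -1]
  ]
}}

```text
clock: 11.58
position: [520.9, -163.2, 65.5]
ee_rot: [1.0, 0.0, 0.0, 0.0]
contact_force: [-0.3, 0.4, -0.4]
gripper_width: 53.8
grasp_force: 63.8
```

{"name": "carry_out", "arguments": {
  "motion": [
    [0, 0, 0, 0, 0, 1, -1],
    [0, 0, 0, 0, 0, 1, -1]
  ]
}}

```text
clock: 11.82
position: [520.9, -163.2, 65.5]
ee_rot: [1.0, 0.0, 0.0, 0.0]
contact_force: [-2.0, 1.3, 4.8]
gripper_width: 54.3
grasp_force: 67.3
```

Contact: the plate rests on the platform. Opening slowly, then going up.

{"name": "carry_out", "arguments": {
  "motion": [
    [0, 0, 0, 0, 0, -1, 0.4],
    [0, 0, 0, 0, 0, -1, 0.6],
    [0, 0, 0, 0, 0, -1, 0.8],
    [0, 0, 0, 0, 0, -1, 0.9],
    [0, 0, 0, 0, 0, -1, 0.9]
  ]
}}

```text
clock: 12.45
position: [520.7, -163.2, 65.2]
ee_rot: [1.0, 0.0, -0.0, 0.0]
contact_force: [-0.5, -0.1, 0.0]
gripper_width: 81.5
grasp_force: 0.0
```

{"name": "carry_out", "arguments": {
  "motion": [
    [0, 0, 0, 0, 0, -8, 0.9],
    [0, 0, 0, 0, 0, -30, 0.9],
    [0, 0, 0, 0, 0, -80, 0.9],
    [0, 0, 0, 0, 0, -130, 0.9],
    [0, 0, 0, 0, 0, -150, 0.9]
  ]
}}

```text
clock: 13.08
position: [522.1, -163.4, 219.6]
ee_rot: [1.0, 0.0, 0.003, 0.0]
contact_force: [0.0, -0.4, -0.4]
gripper_width: 80.7
grasp_force: 0.0
```

{"name": "carry_out", "arguments": {
  "motion": [
    [0, 0, 0, -40, 0, 0, 0.9],
    [0, 0, 0, -80, 0, 0, 0.9],
    [0, 0, 0, -110, 0, 0, 0.9],
    [0, 0, 0, -110, 0, 0, 0.9],
    [0, 0, 0, -110, 0, 0, 0.9]
  ]
}}

```text
clock: 13.7
position: [411.4, -163.3, 216.1]
ee_rot: [1.0, 0.0, 0.001, 0.0]
contact_force: [-0.8, 0.1, 0.8]
gripper_width: 81.3
grasp_force: 0.0
```

Run:
```python
from holes import *
b=get_image("top"); a=get_image("side"); s=read_state(); print(s["position"],s["gripper_width"],s["contact_force"],s["clock"])
H=holes(b,63,490,645,-195,-130);print(H.round(1),H.mean(0) if len(H) else 0)
cv2.imwrite("pics/a7.png",np.hstack([cv2.resize(a["color"][90:330,110:330],(400,436)),cv2.resize(b["color"][80:250,130:400],(400,436))]))
```

```text
[ 411.6310482  -163.23933037  215.54101508] 81.11819743358399 [-0.21804021  0.69385447  0.83840831] 13.8
[] 0
```

View pics/a7.png

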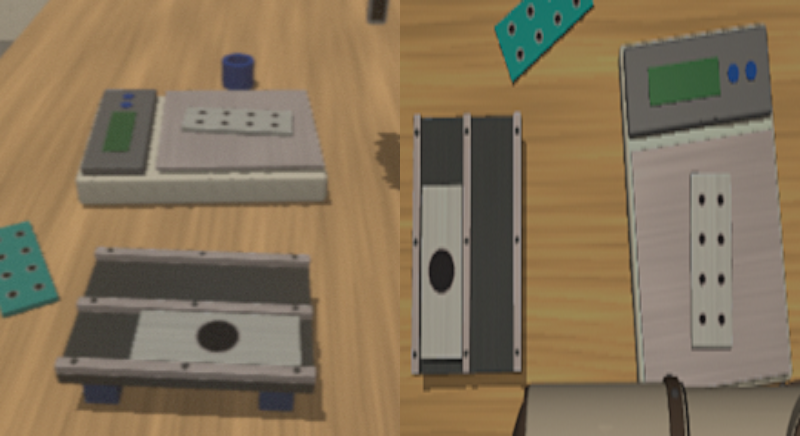

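The plate lies flat at top px ~(340,182), which matches the platform's centre (339,182). The other plate hasn't moved and the robot is clear.

```bash
python3 -c "
from bench import *
print(job_done())"
```

```text
the job is handed in; nothing more can be done
None
```

The eight-hole plate lies flat in the middle of the balance platform, the other plate has not visibly moved, and the job was handed in at about 14 s; no verdict came back.

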